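Pop open the touch-latch fittings boxes

TASK

I need an elbow and a tee for the pipe board: first press the lid of the box that carries the brass elbow, then the one with the brass tee, so that each catch lets go and the lid springs up ajar by itself. Leave both lids ajar where their springs hold them, do not lift them further or pick anything up, keep the two boxes with the straight coupling and the round end cap shut, and leave the other things on the bench where they lie.

Things in the scene. Friction and masses are not known exactly. Their poses are not given: they have to be found in the camera images.
- elbow_box: Plywood box screwed to the bench, 150 (x) by 100 (y) mm, rim 78 mm high; grey hinged lid, top at 98 mm when shut. Brass sample fixed on the lid: an L-shaped elbow (two 24 mm thick, 45 mm arms), at most 27 mm high. The lid's front 40 mm are bare. Origin: centre of the underside; x points from the free front edge (nearest the robot) to the hinge (far side), z up.
- elbow_lid (a joint): Lid angle, rad, hinge 148 mm behind the front edge: 0 latched shut (+-0.01), positive open. The catch trips when the press point is pushed down about 4 mm (-0.03), with 5 to 6 N; push 6 mm to be sure; rigid stop at 7.7 mm (-0.06). As the finger draws back, the spring lifts the lid to rest at about 0.42, front edge 60 mm higher. It does not latch again.
- elbow_press (a point): Press point on the upper face of that lid, midway across it and 20 mm behind its front edge; 98 mm above the bench when the lid is shut. Moves with the lid; x towards the hinge, z out of the lid.
- tee_box: Plywood box screwed to the bench, 150 (x) by 100 (y) mm, rim 78 mm high; grey hinged lid, top at 98 mm when shut. Brass sample fixed on the lid: a tee (72 mm bar across, 44 mm branch to the front), at most 27 mm high. The lid's front 40 mm are bare. Origin: centre of the underside; x points from the free front edge (nearest the robot) to the hinge (far side), z up.
- tee_lid (a joint): Lid angle, rad, hinge 148 mm behind the front edge: 0 latched shut (+-0.01), positive open. The catch trips when the press point is pushed down about 4 mm (-0.03), with 5 to 6 N; push 6 mm to be sure; rigid stop at 7.7 mm (-0.06). As the finger draws back, the spring lifts the lid to rest at about 0.42, front edge 60 mm higher. It does not latch again.
- tee_press (a point): Press point on the upper face of that lid, midway across it and 20 mm behind its front edge; 98 mm above the bench when the lid is shut. Moves with the lid; x towards the hinge, z out of the lid.
- straight_box: Plywood box screwed to the bench, 150 (x) by 100 (y) mm, rim 78 mm high; grey hinged lid, top at 98 mm when shut. Brass sample fixed on the lid: a straight coupling (one 72 mm bar across), at most 27 mm high. The lid's front 40 mm are bare. Origin: centre of the underside; x points from the free front edge (nearest the robot) to the hinge (far side), z up.
- straight_lid (a joint): Lid angle, rad, hinge 148 mm behind the front edge: 0 latched shut (+-0.01), positive open. The catch trips when the press point is pushed down about 4 mm (-0.03), with 5 to 6 N; push 6 mm to be sure; rigid stop at 7.7 mm (-0.06). As the finger draws back, the spring lifts the lid to rest at about 0.42, front edge 60 mm higher. It does not latch again.
- straight_press (a point): Press point on the upper face of that lid, midway across it and 20 mm behind its front edge; 98 mm above the bench when the lid is shut. Moves with the lid; x towards the hinge, z out of the lid.
- cap_box: Plywood box screwed to the bench, 150 (x) by 100 (y) mm, rim 78 mm high; grey hinged lid, top at 98 mm when shut. Brass sample fixed on the lid: a round end cap (a 38 mm disc with a knob-like top, upright), at most 27 mm high. The lid's front 40 mm are bare. Origin: centre of the underside; x points from the free front edge (nearest the robot) to the hinge (far side), z up.
- cap_lid (a joint): Lid angle, rad, hinge 148 mm behind the front edge: 0 latched shut (+-0.01), positive open. The catch trips when the press point is pushed down about 4 mm (-0.03), with 5 to 6 N; push 6 mm to be sure; rigid stop at 7.7 mm (-0.06). As the finger draws back, the spring lifts the lid to rest at about 0.42, front edge 60 mm higher. It does not latch again.
- cap_press (a point): Press point on the upper face of that lid, midway across it and 20 mm behind its front edge; 98 mm above the bench when the lid is shut. Moves with the lid; x towards the hinge, z out of the lid.
- pliers: Loose pliers lying on the bench between the two boxes on the robot's left, about 190 mm long and 38 mm wide, 14 mm high; origin on the bench near the middle, x towards the jaws. A bystander.
- nipple: Loose solid brass pipe nipple standing upright between the two middle boxes, 28 mm across, 42 mm high; origin at the centre of its foot. A bystander.
- offcut: Loose timber offcut lying between the two boxes on the robot's right, 70 (x) by 36 (y) by 18 mm; origin at the centre of its underside. A bystander.

How it is judged:
On the way, in this order (a step that is already met when the one before it is completed fails the run):
1. the elbow lid springs ajar, the tee lid still shut (value of joint elbow_lid above 0.25 rad and value of joint tee_lid below 0.05 rad), for 0.1 s.
2. then the tee lid springs ajar (value of joint tee_lid above 0.25 rad), for 0.1 s.
At the end, for the whole second after the job is handed in: The elbow and tee lids stand ajar at rest between 0.25 and 0.6 rad, the straight-coupling and end-cap lids are still latched (below 0.05 rad), and pliers, nipple and offcut are within 30 mm of where they started (value of joint elbow_lid between 0.25 and 0.6 rad and velocity of joint elbow_lid between -0.1 and 0.1 rad/s and value of joint tee_lid between 0.25 and 0.6 rad and velocity of joint tee_lid between -0.1 and 0.1 rad/s and value of joint each of straight_lid, cap_lid below 0.05 rad and distance of each of pliers, nipple, offcut from where it was at the start of the episode below 0.03 m); the robot touches nothing.
It fails at once if the straight-coupling box or the end-cap box was opened (value of joint any of straight_lid, cap_lid above 0.1 rad).
It fails at once if a lid was lifted by hand well past where its spring holds it (value of joint any of elbow_lid, tee_lid above 0.75 rad).
It fails at once if pliers, nipple or offcut was pushed away (over 30 mm) or picked up (over 20 mm) (distance of any of pliers, nipple, offcut from where it was at the start of the episode above 0.03 m or height (world z) of any of pliers, nipple, offcut above 0.02 m).
It also fails if it takes over 40 s, if anything falls off the work surface, if the arm or the gripper's body presses on something with over 40 N, if the wrist force passes 120 N, or if a joint passes its speed limit or range.

ROBOT

A 6-joint arm with a two-finger parallel gripper is mounted at the origin on the work surface. World frame = base frame: x ahead of the robot, y to its left, z up, the work surface at z = 0. Lengths are in m, angles in rad, forces in N, time in s.
With the tool pointing down it reaches from about 0.3 to 0.875 m from the base axis. Payload 4.2 kg.
Tool frame: the origin (TCP) lies on the front face of the gripper's body, between the roots of the fingers; the fingertips stand arm.tips_ahead ahead of it and the grasp point (between the pads) lies 54 mm ahead of it (arm.tips_ahead is the distance from the TCP to the fingertips, in m); z points along the fingers, y is the line along which they close (so a half turn about z gives the same grasp; the last joint's range is limited). The gripper opens to 85 mm and grips with 20 to 120 N. Pads are 22 mm wide; open, the fingers measure 114 mm over their backs; the gripper's body (76 mm by 85 mm) begins 54 mm behind the grasp point. The pads swing forward as they close: fully open they stand 13 mm farther back than shut.
Start: joints at [1.132, 0.32, 1.565, -0, 1.257, -0.02], TCP at [0.234, 0.525, 0.304] pointing down, gripper open.
Joint ranges: [-3.11, 3.11], [-0.84, 2.01], [0.21, 2.61], [-1.34, 4.49], [0.05, 2.63], [-2.56, 2.56]. Speed limits (rad/s): [2.57, 2.57, 3.14, 3.14, 3.14, 3.14].

INTERFACE

Orientations are given as [roll, pitch, yaw] about the fixed x, y, z axes, in that order (R = Rz(yaw) Ry(pitch) Rx(roll)).
In Python, from bench import status, cams, arm gives the robot as it stands. The module is installed in compiled form; this text tells all that it offers.
- The arm moves only by the shell command python3 -m inch 'ROWS'. ROWS is JSON, a list that holds one entry, the list of rows, each a list of 7 numbers: the turn, a rotation vector about the tool's x, y, z in degrees, then the shift along the tool's x, y, z in mm, then the opening in per cent of the stroke, from 0 (shut) to 100 (fully open). A call has 1 to 12 rows; each row shifts and turns the commanded pose from where the row before left it, along the tool's axes as they then stand; what a row does not reach is not made up. A row lasts 1/8 s, in which the tool goes at most 62.5 mm and 10.7 degrees, less where a joint would pass 70% of its speed; a pose out of reach is approached as far as the arm can. A call is refused whole if a number of a shift passes 62.5 or a number of a turn 10.7, either way. A call with a gripper value outside its range is refused whole. The fingers move at their own pace and stop on an object; the grip force is fixed at half the most. Time passes only in rows, so rows that do not move let the fingers close. It gives the time, the measured TCP pose, the force, the opening and the grip force at its end, in the units of the state.
- status.state(): the state, without advancing time (a new reading comes with each control period).
- cams.grab_frame(name): name is "side" or "top" or "wrist"; returns the picture (480x640x3 uint8, red, green, blue); there is no depth.
- cams.camera_info(name): a dict with "fx", "fy", "cx", "cy" (pixels), "R" (3x3) and "t" (3): a world point X has camera coordinates R X + t. Camera axes: x right, y down, z forward; pixel columns grow to the right and rows downward; lengths in m; the calibration is good to about 2 mm. A picture is of the moment at which its call begins: read the wrist's pose just before it. camera_info takes no time and is no camera call; for the wrist camera it gives the pose at the moment of the call.
- arm.job_done(): hands the job in; it is judged then, once.
The state is a dict: "time_s": time; "joint_pos": joint angles; "qd": joint speeds; "joint_torque": joint torques, N m; "tcp_pos": TCP position; "orientation": TCP orientation; "contact_force": force on the tool from outside, world axes, zero at the start; "ft_torque": the same for the moment, N m; "opening": finger opening in m; "finger_force": force on a finger pad.
Only numpy, scipy, OpenCV 4.12 (cv2) and the standard library are available. Lean on these libraries where they do the work, as an engineer would, in place of code of your own. Each camera call takes 0.05 s, during which the arm holds its last target. There are 200 camera calls.

## Working session

There is one attempt and no reset: what is moved stays moved. The work goes in short steps, Python scripts to look and compute and a shell command to move; the robot and the scene stay as the last step left them, time stands still between calls to the robot, and variables do not carry over. Pictures are saved under pics/ and viewed, at most 10 in all, crops included, and the job is handed in when it is done.

```bash
mkdir -p pics; python3 - <<'E'
from bench import status,cams,arm
import cv2,numpy as np
np.set_printoptions(precision=4,suppress=True)
s=status.state(); print(s, arm.tips_ahead)
for n in("top","side"):
    im=cams.grab_frame(n); cv2.imwrite(f"pics/{n}0.png",im[:,:,::-1]); c=cams.camera_info(n); print(n,c)
E
```

```text
{'time_s': 0.0, 'joint_pos': array([ 1.132 ,  0.3203,  1.5657,  0.    ,  1.2574, -0.02  ]), 'qd': array([-0.0006, -0.0011,  0.0001,  0.0005, -0.0008, -0.0003]), 'joint_torque': array([ -0.0013, -41.5527, -23.4152,  -0.0001,   0.0083,  -0.    ]), 'tcp_pos': array([0.2337, 0.525 , 0.3031]), 'orientation': array([-3.1398, -0.0001,  2.7228]), 'contact_force': array([ 0.1695,  1.0969, -0.0069]), 'ft_torque': array([ 0.0008,  0.0136, -0.0088]), 'finger_force': 0.0, 'opening': 0.08542109721845852} 0.0726
top {'fx': 504.691542990138, 'fy': 504.691542990138, 'cx': 326.7306300817818, 'cy': 239.70429245790808, 'R': array([[ 0.0024, -0.9999,  0.0171],
       [-0.9821, -0.0056, -0.1882],
       [ 0.1883, -0.0163, -0.982 ]]), 't': array([-0.015 ,  0.5517,  0.884 ])}
side {'fx': 466.7038740690542, 'fy': 466.7038740690542, 'cx': 313.5131415459759, 'cy': 239.98236280469752, 'R': array([[-0.7086, -0.7056,  0.0072],
       [-0.55  ,  0.546 , -0.632 ],
       [ 0.442 , -0.4518, -0.775 ]]), 't': array([0.3979, 0.3558, 0.6144])}
```

View pics/top0.png

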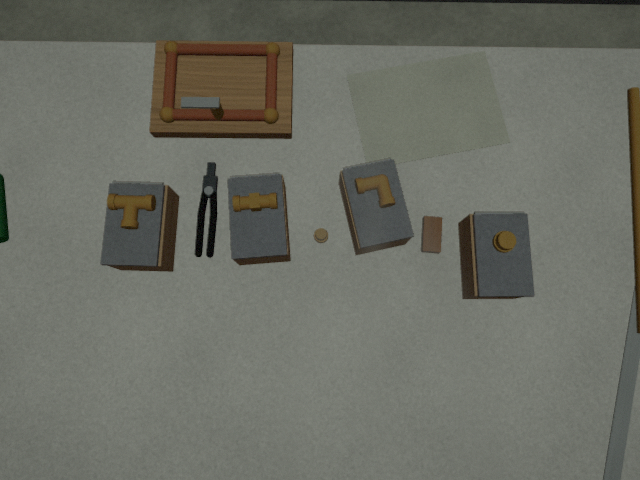

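View pics/side0.png

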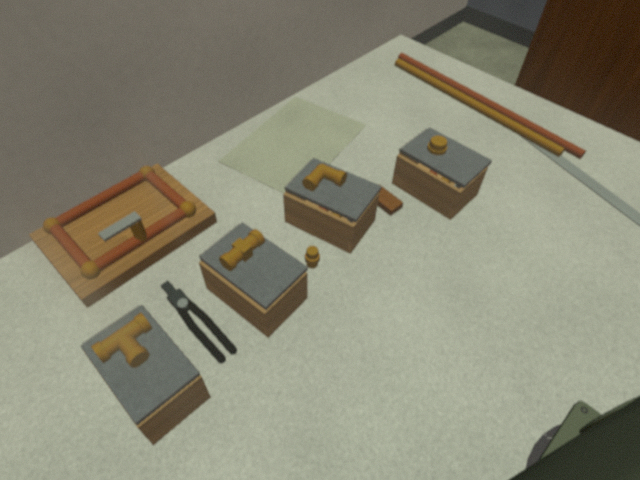

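The top view shows the tee box at the far left (front edge from (102,264) to (158,268)), then the straight box, the elbow box (front edge from (359,250) to (411,238)), and the cap box at the right. The side view shows the same order.

```bash
cat > h.py <<'E'
import numpy as np,cv2
from bench import cams
def ray(name,uv,z):
    c=cams.camera_info(name);R=np.array(c["R"]);t=np.array(c["t"])
    d=R.T@np.array([(uv[0]-c["cx"])/c["fx"],(uv[1]-c["cy"])/c["fy"],1]);o=-R.T@t
    return o+d*(z-o[2])/d[2]
def proj(name,X):
    c=cams.camera_info(name);p=np.array(c["R"])@X+np.array(c["t"])
    return np.array([c["cx"]+c["fx"]*p[0]/p[2],c["cy"]+c["fy"]*p[1]/p[2]])
E
python3 - <<'E'
from h import *
np.set_printoptions(precision=4,suppress=True)
im=cv2.imread("pics/top0.png"); si=cv2.imread("pics/side0.png")
B={"elbow":[(359,250),(411,238),(393,159),(341,168)],"tee":[(102,264),(158,268),(164,184),(110,181)]}
for n,q in B.items():
    P=np.array([ray("top",p,.098)[:2] for p in q])
    f=(P[0]+P[1])/2;b=(P[2]+P[3])/2;d=b-f;L=np.linalg.norm(d);d/=L
    # 150 mm long lid centred on the measured centre
    m=(f+b)/2; pp=m-.055*d
    print(n,P,"L",L,"W",np.linalg.norm(P[0]-P[1]),np.linalg.norm(P[2]-P[3]),"yaw",np.arctan2(d[1],d[0]),"press",pp)
    e=np.array([-d[1],d[0]])
    for nm,img in(("top",im),("side",si)):
        c=[proj(nm,np.r_[m+sx*.075*d+sy*.05*e,.098]) for sx,sy in((-1,1),(-1,-1),(1,-1),(1,1))]
        cv2.polylines(img,[np.round(np.array(c)*16).astype(int)],True,(0,255,0),1,cv2.LINE_AA,4)
        u=proj(nm,np.r_[pp,.098]);cv2.circle(img,(int(u[0]),int(u[1])),1,(0,0,255),-1)
a=cv2.resize(im[140:290,80:440],(792,330),interpolation=cv2.INTER_CUBIC)
s=cv2.resize(si[150:450,60:420],(324,270))
s=np.hstack([cv2.resize(si[300:450,70:220],(270,270)),cv2.resize(si[130:280,260:410],(270,270)),np.zeros((270,252,3),np.uint8)])
cv2.imwrite("pics/chk.png",np.vstack([a,s]))
E
```

```text
elbow [[ 0.5249 -0.0688]
 [ 0.547  -0.1612]
 [ 0.6936 -0.1325]
 [ 0.6757 -0.0376]] L 0.15167015501240966 W 0.09496497721910964 0.09664259616362252 yaw 0.19880123834349187 press [ 0.5564 -0.1109]
tee [[0.4979 0.3777]
 [0.4914 0.2807]
 [0.643  0.2799]
 [0.6479 0.3764]] L 0.15078336284691218 W 0.0972600246205762 0.09661676372153219 yaw -0.007319052426443506 press [0.515  0.3291]
```

View pics/chk.png

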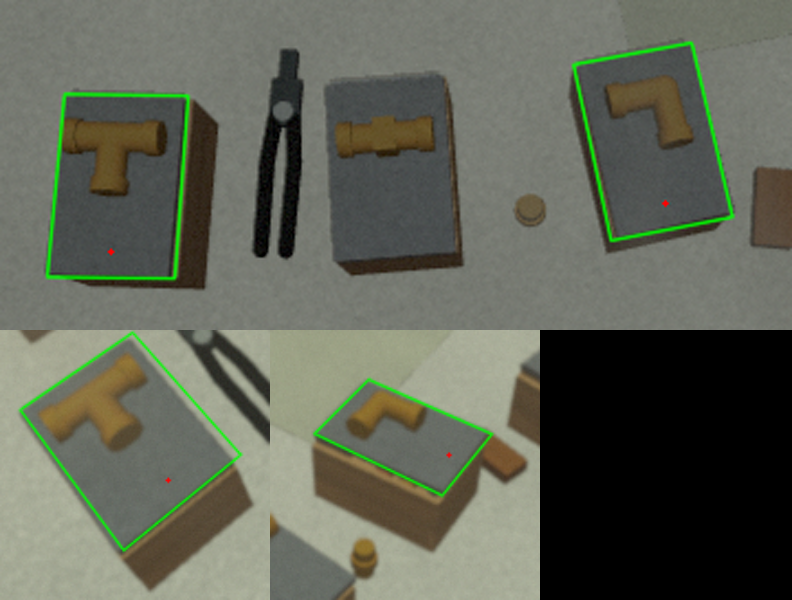

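```bash
python3 -m inch '[[[0,0,0,0,0,0,0],[0,0,0,0,0,0,0],[0,0,0,0,0,0,0]]]'; python3 -c "
from bench import status,arm
from scipy.spatial.transform import Rotation as Q
s=status.state();print(s,arm.tips_ahead);print(Q.from_euler('xyz',s['orientation']).as_matrix().round(4))"
```

```text
time_s: 0.48
tcp_pos: [0.2338, 0.5253, 0.3039]
orientation: [-3.142, -0.0, 2.723]
contact_force: [0.2, 0.1, 0.3]
opening: 0.0321
finger_force: 0.0
{'time_s': 0.475, 'joint_pos': array([ 1.13202531e+00,  3.19659258e-01,  1.56459031e+00,  1.57772706e-05,
        1.25740375e+00, -1.99555130e-02]), 'qd': array([-1.79919697e-03, -1.29138439e-03, -1.33967564e-03, -1.68835750e-05,
       -1.20999408e-04, -5.74273949e-04]), 'joint_torque': array([-1.04021994e-03, -4.15062869e+01, -2.34233737e+01, -3.42043705e-06,
        1.13254999e-03,  1.73319791e-05]), 'tcp_pos': array([0.23380444, 0.52529795, 0.30386875]), 'orientation': array([-3.14153231e+00, -1.62159263e-05,  2.72277228e+00]), 'contact_force': array([0.18304918, 0.12774309, 0.26721382]), 'ft_torque': array([-0.05178938,  0.01721875,  0.00855905]), 'finger_force': 0.0, 'opening': 0.032093920037324725} 0.0726
[[-9.136e-01  4.067e-01 -0.000e+00]
 [ 4.067e-01  9.136e-01 -0.000e+00]
 [ 0.000e+00 -1.000e-04 -1.000e+00]]
```

The fitted 150×100 lid outlines match both views, so the press points are good to about 2 mm. Next I move above the elbow press point.

```bash
python3 -m inch '[[[0,0,0,-46,-37.5,0,0],[0,0,0,-46,-37.5,0,0],[0,0,0,-46,-37.5,0,0],[0,0,0,-46,-37.5,0,0],[0,0,0,-46,-37.5,0,0],[0,0,0,-46,-37.5,0,0],[0,0,0,-46,-37.5,0,0],[0,0,0,-46,-37.5,0,0],[0,0,0,-46,-37.5,0,0],[0,0,0,-46,-37.5,0,0],[0,0,0,-46,-37.5,0,0],[0,0,0,-46,-37.5,0,0]]]'; python3 -m inch '[[[0,0,0,0,0,0,0],[0,0,0,0,0,0,0]]]'
```

```text
time_s: 1.98
tcp_pos: [0.5558, -0.1122, 0.3041]
orientation: [3.141, 0.001, 2.722]
contact_force: [0.6, 0.6, 1.0]
opening: 0.0003
finger_force: 0.0
time_s: 2.22
tcp_pos: [0.5547, -0.11, 0.3036]
orientation: [3.141, -0.001, 2.722]
contact_force: [-0.1, -0.1, 0.1]
opening: 0.0001
finger_force: 0.0
```

```bash
python3 -m inch '[[[0,0,0,0,0,40,0],[0,0,0,0,0,40,0],[0,0,0,0,0,30,0],[0,0,0,0,0,0,0],[0,0,0,0,0,0,0]]]'; python3 - <<'E'
from h import *
cv2.imwrite("pics/s1.png",cv2.resize(cams.grab_frame("side")[100:300,220:440,::-1],None,fx=2.5,fy=2.5))
E
```

```text
time_s: 2.85
tcp_pos: [0.5557, -0.1095, 0.1954]
orientation: [3.141, 0.002, 2.724]
contact_force: [0.1, 0.1, 0.4]
opening: 0.0001
finger_force: 0.0
```

View pics/s1.png

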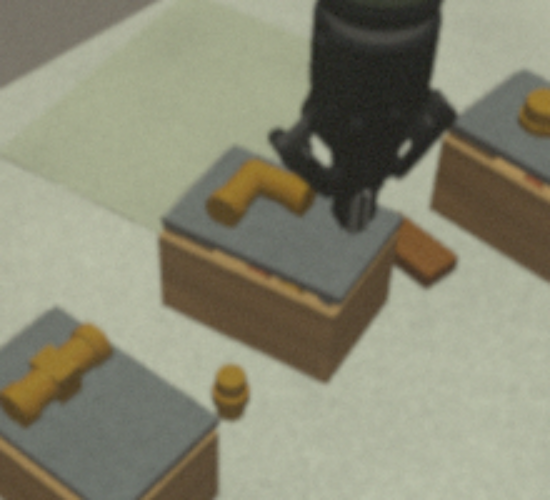

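The picture shows the closed fingertips just above the bare front of the elbow lid, with the tip at crop pixel (358,225). They are clear of the brass elbow and the neighbouring boxes. I now descend until I feel contact.

```bash
python3 -m inch '[[[0,0,0,0,0,8,0],[0,0,0,0,0,0,0],[0,0,0,0,0,0,0]]]';python3 -m inch '[[[0,0,0,0,0,7,0],[0,0,0,0,0,0,0],[0,0,0,0,0,0,0]]]';python3 -m inch '[[[0,0,0,0,0,5,0],[0,0,0,0,0,0,0],[0,0,0,0,0,0,0]]]'
```

```text
time_s: 3.28
tcp_pos: [0.5552, -0.1103, 0.186]
orientation: [3.141, 0.0, 2.723]
contact_force: [0.8, -0.1, -0.1]
opening: -0.0001
finger_force: 0.0
time_s: 3.65
tcp_pos: [0.5551, -0.1103, 0.1787]
orientation: [3.142, -0.0, 2.723]
contact_force: [-0.4, -0.2, -0.5]
opening: 0.0001
finger_force: 0.0
time_s: 4.03
tcp_pos: [0.5551, -0.1103, 0.1739]
orientation: [3.142, -0.0, 2.723]
contact_force: [0.5, -0.3, 0.4]
opening: -0.0001
finger_force: 0.0
```

```bash
python3 -m inch '[[[0,0,0,0,0,5,0],[0,0,0,0,0,0,0],[0,0,0,0,0,0,0]]]';python3 -m inch '[[[0,0,0,0,0,2.5,0],[0,0,0,0,0,0,0],[0,0,0,0,0,0,0]]]';python3 -m inch '[[[0,0,0,0,0,1.8,0],[0,0,0,0,0,0,0],[0,0,0,0,0,0,0]]]'
```

```text
time_s: 4.4
tcp_pos: [0.5555, -0.1104, 0.1692]
orientation: [3.141, 0.001, 2.723]
contact_force: [1.1, 0.3, 1.6]
opening: -0.0001
finger_force: 1.3
time_s: 4.78
tcp_pos: [0.5553, -0.1104, 0.1666]
orientation: [3.142, 0.001, 2.723]
contact_force: [0.0, -0.8, 4.0]
opening: 0.0001
finger_force: 2.2
time_s: 5.15
tcp_pos: [0.5553, -0.1104, 0.1647]
orientation: [3.142, 0.0, 2.723]
contact_force: [1.4, -1.5, 3.7]
opening: -0.0001
finger_force: 2.3
```

```bash
python3 -m inch '[[[0,0,0,0,0,-10,0],[0,0,0,0,0,-15,0],[0,0,0,0,0,-20,0],[0,0,0,0,0,-30,0],[0,0,0,0,0,-40,0],[0,0,0,0,0,-25,0],[0,0,0,0,0,0,0],[0,0,0,0,0,0,0]]]'; python3 - <<'E'
from h import *
cv2.imwrite("pics/s2.png",cv2.resize(cams.grab_frame("side")[100:300,220:440,::-1],None,fx=2.5,fy=2.5))
from bench import status
from scipy.spatial.transform import Rotation as Q
s=status.state();M=Q.from_euler('xyz',s['orientation']).as_matrix();print(s['tcp_pos'],M.T@(np.array([.514,.329,s['tcp_pos'][2]])-s['tcp_pos'])*1000)
E
```

```text
time_s: 6.15
tcp_pos: [0.5543, -0.1101, 0.3036]
orientation: [-3.141, -0.003, 2.723]
contact_force: [0.2, 0.4, -0.3]
opening: 0.0002
finger_force: 0.0
[ 0.55430626 -0.11004793  0.3031857 ] [215.34248834 384.72724642   0.4918778 ]
```

View pics/s2.png

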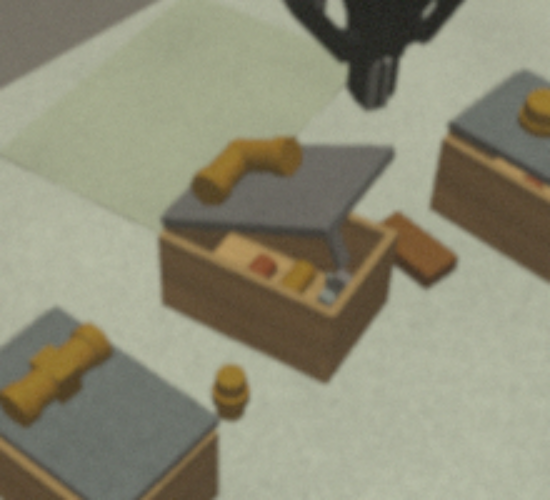

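The elbow lid stands ajar with its front edge raised, and the fingers are clear above it. Next is the tee.

```bash
python3 -m inch '[[[0,0,0,27,48,0,0],[0,0,0,27,48,0,0],[0,0,0,27,48,0,0],[0,0,0,27,48,0,0],[0,0,0,27,48,0,0],[0,0,0,27,48,0,0],[0,0,0,27,48,0,0],[0,0,0,27,48,0,0],[0,0,0,0,0,0,0],[0,0,0,0,0,0,0]]]'; python3 -m inch '[[[0,0,0,0,0,40,0],[0,0,0,0,0,40,0],[0,0,0,0,0,30,0],[0,0,0,0,0,0,0],[0,0,0,0,0,0,0]]]'; python3 - <<'E'
from h import *
cv2.imwrite("pics/s3.png",cv2.resize(cams.grab_frame("side")[260:460,60:280,::-1],None,fx=2.5,fy=2.5))
E
```

```text
time_s: 7.45
tcp_pos: [0.5135, 0.3279, 0.3032]
orientation: [-3.139, -0.001, 2.723]
contact_force: [-0.1, 0.1, -0.8]
opening: 0.0002
finger_force: 0.0
time_s: 8.07
tcp_pos: [0.5148, 0.3278, 0.1959]
orientation: [3.14, 0.001, 2.721]
contact_force: [0.8, 0.6, 0.9]
opening: 0.0006
finger_force: 0.0
```

View pics/s3.png

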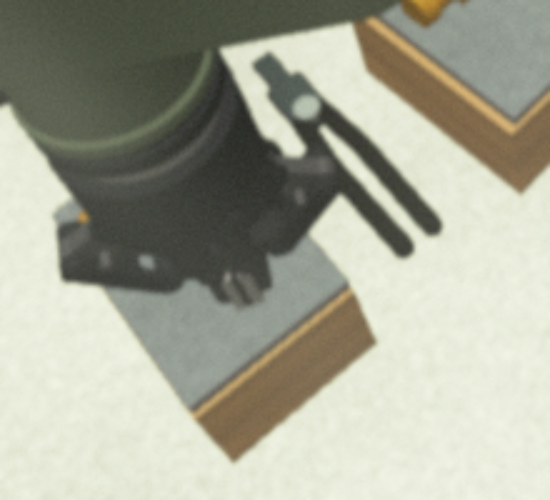

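The fingertips, at crop pixel (243,290), are above the front of the tee lid and midway across it.

```bash
python3 -m inch '[[[0,0,0,0,0,10,0],[0,0,0,0,0,10,0],[0,0,0,0,0,0,0],[0,0,0,0,0,0,0]]]';python3 -m inch '[[[0,0,0,0,0,5,0],[0,0,0,0,0,0,0],[0,0,0,0,0,0,0]]]';python3 -m inch '[[[0,0,0,0,0,2.5,0],[0,0,0,0,0,0,0],[0,0,0,0,0,0,0]]]';python3 -m inch '[[[0,0,0,0,0,1.8,0],[0,0,0,0,0,0,0],[0,0,0,0,0,0,0]]]'
```

```text
time_s: 8.62
tcp_pos: [0.514, 0.3285, 0.1746]
orientation: [3.142, 0.0, 2.723]
contact_force: [0.1, 0.0, -0.1]
opening: 0.0
finger_force: 0.0
time_s: 9.0
tcp_pos: [0.5142, 0.3287, 0.1701]
orientation: [3.14, 0.001, 2.723]
contact_force: [0.3, 0.7, 2.5]
opening: -0.0001
finger_force: 1.3
time_s: 9.38
tcp_pos: [0.5141, 0.3286, 0.1675]
orientation: [3.141, 0.0, 2.723]
contact_force: [-0.1, 2.1, 4.9]
opening: 0.0001
finger_force: 2.4
time_s: 9.75
tcp_pos: [0.5141, 0.3287, 0.1655]
orientation: [3.141, 0.0, 2.723]
contact_force: [-0.2, 1.8, 4.5]
opening: 0.0002
finger_force: 2.4
```

```bash
python3 -m inch '[[[0,0,0,0,0,0.8,0],[0,0,0,0,0,0,0],[0,0,0,0,0,-10,0],[0,0,0,0,0,-15,0],[0,0,0,0,0,-20,0],[0,0,0,0,0,-30,0],[0,0,0,0,0,-40,0],[0,0,0,0,0,-45,0],[0,0,0,0,0,0,0],[0,0,0,0,0,0,0]]]'; python3 -m inch '[[[0,0,0,40,0,0,0],[0,0,0,40,0,0,0],[0,0,0,40,0,0,0],[0,0,0,40,0,0,0],[0,0,0,0,0,0,0],[0,0,0,0,0,0,0]]]'; python3 - <<'E'
from h import *
cv2.imwrite("pics/s4.png",cams.grab_frame("side")[:,:,::-1])
E
```

```text
time_s: 11.0
tcp_pos: [0.5133, 0.3278, 0.3241]
orientation: [-3.14, -0.001, 2.723]
contact_force: [0.2, -1.0, -0.2]
opening: -0.0
finger_force: 0.0
time_s: 11.75
tcp_pos: [0.3679, 0.393, 0.3235]
orientation: [-3.139, -0.0, 2.723]
contact_force: [0.0, -0.2, 1.4]
opening: -0.0
finger_force: 0.0
```

View pics/s4.png

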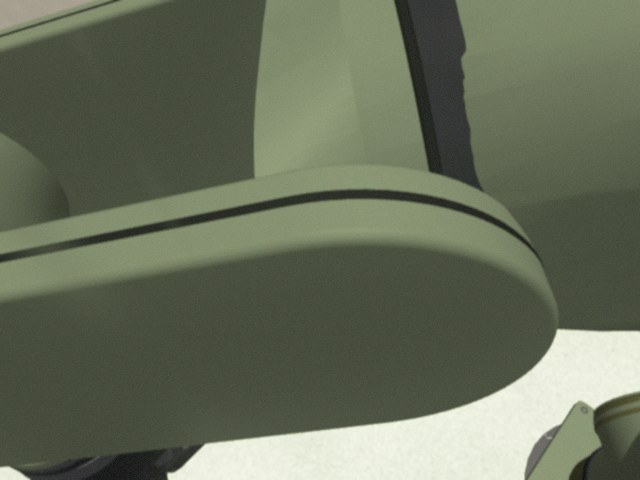

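The arm blocks the side camera, so I use the top camera.

```bash
python3 - <<'E'
from h import *
cv2.imwrite("pics/t4.png",cams.grab_frame("top")[:,:,::-1])
E
```

```text
(no output)
```

View pics/t4.png

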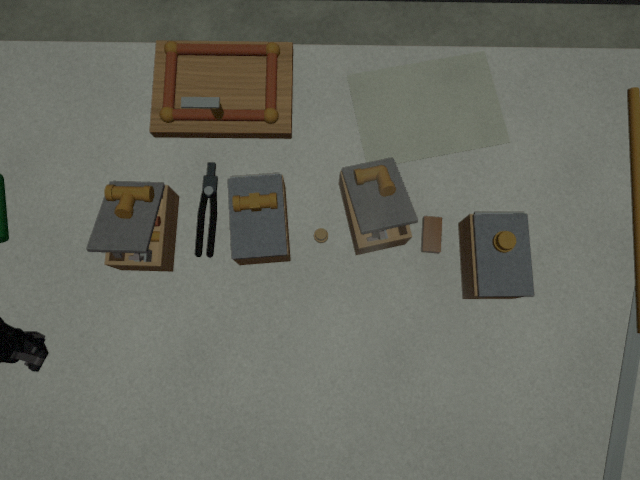

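The tee lid (front edge near (122,250)) and the elbow lid (near (388,228)) both stand ajar. The straight and cap lids are shut, the pliers, nipple and offcut have not moved, and the gripper is clear at (20,345).

```bash
python3 -c "
from bench import arm
print(arm.job_done())"
```

```text
the job is handed in; nothing more can be done
None
```

I pressed the elbow lid and then the tee lid, and both sprang ajar; the last picture shows the straight-coupling and end-cap boxes shut and the loose things where they lay, and the job is handed in (no verdict was returned).

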